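# Change-out of a spring-held battery pack through the side slot of a lamp supply

## Robot

A 6-joint arm with a two-finger parallel gripper is mounted at the origin on a cart in front of the work surface, level with it; the furniture and walls round the work are solid. World frame = base frame: x ahead of the robot, y to its left, z up, the work surface at z = 0. Lengths are in m, angles in rad, forces in N, time in s.
With the tool pointing down it reaches from about 0.25 to 0.8 m from the base axis. Payload 3.9 kg.
Tool frame: the origin (TCP) lies on the centre line of the jaws, within the pads' length; the fingertips stand 8 mm ahead of it and the grasp point (between the pads) lies 11 mm behind it; z points along the fingers, y is the line along which they close (so a half turn about z gives the same grasp; the last joint's range is limited). The gripper opens to 85 mm and grips with 20 to 120 N. Pads are 22 mm wide; open, the fingers measure 114 mm over their backs; the gripper's body (76 mm by 85 mm) begins 54 mm behind the grasp point. The pads swing forward as they close: fully open they stand 13 mm farther back than shut.
Start: joints at [-1.106, 0.26, -0.138, 1.173, 0, 1.571], TCP at [0.235, -0.469, 0.239] pointing down, gripper open.
Joint ranges: [-2.78, 2.78], [-0.83, 1.72], [-1.28, 1.37], [-1.9, 2.12], [-1.57, 1.48], [-3.14, 3.14]. Speed limits (rad/s): [2.57, 2.57, 3.14, 3.14, 3.14, 3.14].

## Interface

Orientations are given as a 3x3 rotation matrix whose columns are the frame's x, y, z axes.
In Python, from cell import telemetry, cams, robot, silhouettes, spot_point gives the robot as it stands. The module is installed in compiled form; this text tells all that it offers.
- The arm moves only by the tool play_rows, never from a script. Its argument "targets" is a list of rows, each a list of 7 numbers: the shift along the tool's x, y, z in m, then the turn, a rotation vector about the tool's x, y, z in rad, then the opening in per cent of the stroke, from 0 (shut) to 100 (fully open). A call has 1 to 5 rows; each row shifts and turns the commanded pose from where the row before left it, along the tool's axes as they then stand; what a row does not reach is not made up. A row lasts 1/8 s, in which the tool goes at most 62.5 mm and 10.7 degrees, less where a joint would pass 70% of its speed; a pose out of reach is approached as far as the arm can. A call is refused whole if a number of a shift passes 0.0625 or a number of a turn 0.188, either way. A call with a gripper value outside its range is refused whole. The fingers move at their own pace and stop on an object; "force" is the grip in N (left out, the last holds). Time passes only in rows, so rows that do not move let the fingers close. It gives the time, the measured TCP pose, the force, the opening and the grip force at its end, in the units of the state.
- telemetry.read_state(): the state, without advancing time (a new reading comes with each control period).
- cams.read_camera(name): name is "scene" or "top" or "wrist"; returns the picture (420x560x3 uint8, red, green, blue); there is no depth.
- cams.get_calibration(name): a dict with "K" (3x3 intrinsics, pixels), "cam_to_world" (4x4, takes a point from camera to world coordinates). Camera axes: x right, y down, z forward; pixel columns grow to the right and rows downward; lengths in m; the calibration is good to about 2 mm. A picture is of the moment at which its call begins: read the wrist's pose just before it. get_calibration takes no time and is no camera call; for the wrist camera it gives the pose at the moment of the call.
- robot.close_job(): hands the job in; it is judged then, once.
Trained networks look in the newest picture that a camera, given by its name, has taken for a name from the list of things; names that differ only in an ending like _2 or _b are one class to them, and where a whole thing is asked for, a point or a joint stands for the part that bears it (a point fixed in the world has none). Each returns a list of dicts, best first, with "p" (0 to 1); they miss things now and then, are a little off and sometimes report something else, mostly with a low value. They report only what shows in the picture. A call takes as long as a camera call. They do not tell look-alikes from the thing itself.
- silhouettes(query, camera): "region" (420x560 bool, what is visible of it).
- spot_point(query, camera): "location" ([x, y, z] in m, in world coordinates, good to about 4 mm: a listed point, or the origin of a listed thing).
The state is a dict: "clock": time; "joints": joint angles; "dq": joint speeds; "tau": joint torques, N m; "ee_pos": TCP position; "orientation": TCP orientation; "ft_force": force on the tool from outside, world axes, zero at the start; "torque": the same for the moment, N m; "opening": opening from 0.0 (shut) to 1.0 (fully open); "grasp_force": force on a finger pad.
Only numpy, scipy, OpenCV 4.12 (cv2) and the standard library are available. Lean on these libraries where they do the work, as an engineer would, in place of code of your own. Each camera call takes 0.05 s, during which the arm holds its last target. There are 200 camera calls.

## Task

The battery pack of the lamp supply is spent: take it out. It sits under the electronics behind a slot shorter than the pack, so push it to the left against the sprung contact until its right end is free of the slot's edge, swing that end out and draw the pack out through the slot without forcing it. Set it down flat in the steel tray, same way up as it sat, let go, and leave the other things where they stand.

Things in the scene. Friction and masses are not known exactly. Their poses are not given: they have to be found in the camera images.
- unit: Grey lamp supply, 110 (x) x 172 (y) x 118 mm high, handle on top to 128 mm; fixed. Origin: centre of its underside. The front (x = -55 mm) faces -x; +y is left seen from the front. It stays upright above the slot, so a gripper pointing straight down at the pack's grip hits it: come tilted some 35 deg, fingers pointing down and towards the unit.
- slot (a point): Centre of the slot at the outer face of the front wall (unit x -55, y -17, z 40 mm). The slot is 94 mm long (y -64 to +30) and 40 mm high (z 20 to 60), its bottom level with the bay floor, no sill. The wall is 3 mm thick. The bay behind is 38 mm deep (x -52 to -14) and reaches from the fixed contact wall at y = -74 to y = +56 mm. A knob (y +60, z 90) stands out 21 mm.
- left_jamb (a point): Inner edge of the slot's left jamb (unit x -52, y +30, z 40 mm; axes as the unit's). The pack, pushed 14 to 16 mm left (plunger at or near its stop), can be turned about this edge, clockwise seen from above: 20 deg bring its right end wholly out past the right jamb. Then draw it 110 mm along its own length, to the right and forward, at 20 to 25 deg.
- plunger (a joint): Sprung contact: blunt brass plunger, 20 mm in diameter, at the left end of the bay; presses the pack to the right (unit -y) against the fixed contact wall. 0: pack in place, about 6.6 N. Grows as it is pushed left (+y), 0.55 N more per mm, to a hard stop at 0.016 m (15 N). Without the pack it stands at -0.004 m.
- pack: Grey battery pack with black bands, block 28 (x) x 110 (y) x 36 mm high, about 0.24 kg, loose in the bay; forced beyond 40 N it breaks. Origin: centre of the block's underside; axes as the unit's while in place. Its front face is 1 to 3 mm behind the front wall, its right end 10 mm behind the right jamb, its left end 6 mm behind the left jamb.
- pack_grip (a point): Where to pinch the pack: on the flat black pull grip that stands out of its front, 12 mm thick (pack y -11 to +1), x from -14 to -54, z from 10 to 34 mm. This point: x -42, y -5, z 28 mm; axes as the pack's. The fingers close along y.
- pack_right (a point): Centre of the pack's right end face (pack y = -55, z = 18 mm). Only when the pack is pushed over 10 mm left does this end clear the right jamb.
- pack_left (a point): Centre of the pack's left end face (pack y = +55, z = 18 mm).
- tray: Open stainless steel instrument tray, 150 (x) x 210 (y) mm, on 9 mm feet, fixed on the bench: upper face of its floor at z = 12 mm, walls 3 mm thick, rim at z = 33 mm. Origin: centre between the feet at bench height.
- timer: White bench timer 65 x 65 x 19 mm, a bystander. Origin at the centre of its underside.
- stain_bottle: Brown dropper bottle with a dark red bulb 36 x 36 x 98 mm, a bystander. Origin at the centre of its underside.
- objective_can: Small can with a black lid, 39 x 39 x 54 mm, a bystander. Origin at the centre of its underside.
Things that resemble listed ones, but are neither listed nor needed, are in the scene too. Of the things that look like the pack, the smaller one is meant.

How it is judged:
On the way, in this order (a step that is already met when the one before it is completed fails the run):
1. the pack's right end has swung out through the slot (x of pack_right in the frame of unit below -0.068 m and y of pack_left in the frame of unit above 0 m and x of pack_left in the frame of unit above -0.055 m), for 0.1 s.
2. the whole pack is out of the unit (x of pack_left in the frame of unit below -0.07 m), for 0.1 s.
At the end, for the whole second after the job is handed in: The pack lies flat on the floor of the steel tray, its block between the walls (underside within 5 mm of the floor, tilt under 0.1 rad, same way up as it sat in the unit), at rest and released (x of pack in the frame of tray between -0.061 and 0.061 m and y of pack in the frame of tray between -0.091 and 0.091 m and z of pack in the frame of tray between 0.0105 and 0.017 m and angle between pack's own z axis and vertical below 0.1 rad and linear speed of pack below 0.02 m/s and contact force between the fingers and pack below 0.2 N); the robot touches nothing.
It fails at once if the pack is forced against the unit (more than 40 N) (contact force between pack and unit above 40 N).
It fails at once if the pack is dropped (falls faster than 0.45 m/s out of the fingers) (linear speed of pack above 0.45 m/s and contact force between the fingers and pack below 0.5 N).
It fails at once if the timer is shifted by more than 20 mm (distance of timer from where it was at the start of the episode above 0.02 m).
It fails at once if the stain bottle is shifted by more than 20 mm (distance of stain_bottle from where it was at the start of the episode above 0.02 m).
It fails at once if the objective can is shifted by more than 20 mm (distance of objective_can from where it was at the start of the episode above 0.02 m).
It also fails if it takes over 46 s, if anything falls off the work surface, if the arm or the gripper's body presses on something with over 40 N, if the wrist force passes 120 N, or if a joint passes its speed limit or range.

## Working session

There is one attempt and no reset: what is moved stays moved. The work goes in short steps, Python scripts to look and compute and a tool call to move; the robot and the scene stay as the last step left them, time stands still between calls to the robot, and variables do not carry over. Pictures are saved under pics/ and viewed, at most 10 in all, crops included, and the job is handed in when it is done.

Besides the shell and the picture viewer there is one more tool, called as name(argument=value, ...) on one line, values as JSON. play_rows: Moves the arm, as the interface text tells. Its arguments: {"type":"object","properties":{"targets":{"type":"array","items":{"type":"array","items":{"type":"number"}}},"force":{"type":"number"}},"required":["targets"]}

```bash
mkdir -p pics; cat > h.py <<'E'
import numpy as np, cv2
from cell import telemetry, cams, robot, silhouettes, spot_point
def snap(c,fn=None):
    im=cams.read_camera(c)
    if fn: cv2.imwrite('pics/'+fn,im[:,:,::-1])
    return im
def proj(c,p):
    k=cams.get_calibration(c);T=np.linalg.inv(k['cam_to_world']);q=k['K']@(T[:3,:3]@np.array(p)+T[:3,3]);return (q[:2]/q[2]).round(0)
E
python3 - <<'E'
from h import *
a=snap('scene');b=snap('top');w=snap('wrist')
cv2.imwrite('pics/a.png',cv2.resize(np.vstack([np.hstack([a,b])]),(800,300),interpolation=cv2.INTER_AREA)[:,:,::-1])
cv2.imwrite('pics/scene.png',a[:,:,::-1]);cv2.imwrite('pics/top.png',b[:,:,::-1])
s=telemetry.read_state();print(s['clock'],s['ee_pos'],s['orientation'])
for c in ['scene','top']:
    for q in ['unit','slot','left_jamb','pack','pack_grip','pack_right','tray','timer','stain_bottle','objective_can']:
        print(c,q,[(np.round(d['p'],2),np.round(d['location'],3),proj(c,d['location'])) for d in spot_point(q,c)[:3]])
for c in ['scene','top','wrist']: 
  k=cams.get_calibration(c);print(c,k['K'][0,0],np.round(k['cam_to_world'],3).tolist())
print(telemetry.read_state()['clock'])
E
```

```text
0.15 [ 0.23510111 -0.46885182  0.23866195] [[ 8.93924131e-01  4.48217812e-01 -6.64602900e-04]
 [ 4.48218305e-01 -8.93923146e-01  1.32674406e-03]
 [ 5.66402908e-07 -1.48389571e-03 -9.99998899e-01]]
scene unit [(np.float64(0.63), array([0.604, 0.126, 0.039]), array([227., 218.])), (np.float64(0.6), array([ 0.653,  0.153, -0.002]), array([209., 227.]))]
scene slot [(np.float64(0.97), array([0.6  , 0.128, 0.039]), array([227., 220.]))]
scene left_jamb [(np.float64(0.69), array([0.599, 0.175, 0.04 ]), array([210., 226.]))]
scene pack [(np.float64(0.98), array([0.381, 0.054, 0.001]), array([306., 264.])), (np.float64(0.83), array([0.617, 0.128, 0.019]), array([224., 223.]))]
scene pack_grip [(np.float64(0.75), array([0.415, 0.1  , 0.037]), array([281., 252.])), (np.float64(0.57), array([0.577, 0.114, 0.044]), array([237., 220.]))]
scene pack_right [(np.float64(0.67), array([0.632, 0.073, 0.037]), array([239., 207.])), (np.float64(0.66), array([0.331, 0.108, 0.022]), array([301., 277.]))]
scene tray [(np.float64(0.78), array([ 0.466, -0.31 , -0.005]), array([388., 199.]))]
scene timer [(np.
[... 1277 characters left out ...]
 timer [(np.float64(0.55), array([ 0.492,  0.341, -0.002]), array([161., 223.]))]
top stain_bottle [(np.float64(0.55), array([ 0.674, -0.122, -0.002]), array([320., 165.]))]
top objective_can [(np.float64(0.67), array([ 0.659, -0.207,  0.001]), array([349., 171.]))]
scene 501.5659261340484 [[-0.607, -0.416, 0.677, -0.314], [-0.795, 0.333, -0.507, 0.631], [-0.015, -0.846, -0.533, 0.726], [0.0, 0.0, 0.0, 1.0]]
top 480.2938189520193 [[0.021, -0.988, 0.151, 0.307], [-1.0, -0.019, 0.017, -0.015], [-0.014, -0.151, -0.988, 1.381], [0.0, 0.0, 0.0, 1.0]]
wrist 322.0832475502589 [[0.449, -0.86, -0.244, 0.296], [-0.893, -0.432, -0.122, -0.439], [-0.001, 0.272, -0.962, 0.374], [0.0, 0.0, 0.0, 1.0]]
1.15
```

View pics/scene.png

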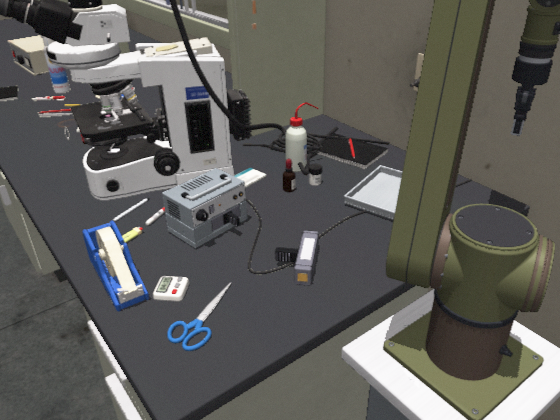

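View pics/top.png

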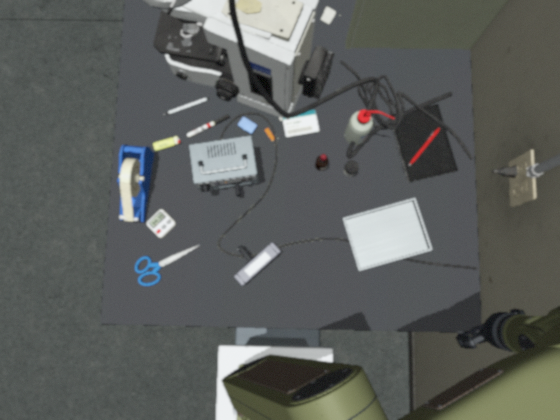

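The scene view shows two pack-like things. One lies loose on the bench at scene (306,260) / top (257,264). The other sits in the unit's slot, with its grip at scene (237,220) / top (237,190). The one in the slot is meant: it is inside the lamp supply, as described. I'll confirm that with a wrist close-up from a hover pose.

```bash
cat >> h.py <<'E'
from scipy.spatial.transform import Rotation as Ro
def Rz(d): return Ro.from_euler('z',d,degrees=True).as_matrix()
def tool(yaw,tilt):  # fingers tilted towards direction yaw, tool y = left of it
    c,s=np.cos(np.radians(tilt)),np.sin(np.radians(tilt))
    return Rz(yaw)@np.array([[-c,0,s],[0,1,0],[-s,0,-c]])
def plan(wps,op,p=None,R=None):
    """wps: (p,R,n)"""
    st=telemetry.read_state()
    if p is None: p,R=np.array(st['ee_pos']),np.array(st['orientation'])
    rows=[]
    for pt,Rt,n in wps:
        for i in range(n):
            k=n-i
            d=(R.T@(np.array(pt)-p)/k).round(4 if np.linalg.norm(np.array(pt)-p)<.05 else 3); w=(Ro.from_matrix(R.T@Rt).as_rotvec()/k).round(3)
            p=p+R@d; R=R@Ro.from_rotvec(w).as_matrix()
            rows.append([*d.tolist(),*w.tolist(),op])
    for i in range(0,len(rows),5): print(rows[i:i+5])
    return p,R
E
python3 - <<'E'
from h import *
plan([((.46,.05,.24),tool(9,0),17),((.48,.10,.16),tool(9,35),4)],100)
E
```

```text
[[0.026, -0.021, -0.0, -0.0, -0.0, -0.167, 100], [0.029, -0.017, -0.0, -0.0, -0.0, -0.167, 100], [0.031, -0.012, -0.0, -0.0, -0.0, -0.167, 100], [0.033, -0.007, -0.0, 0.0, -0.0, -0.167, 100], [0.033, -0.001, -0.0, 0.0, -0.0, -0.167, 100]]
[[0.033, 0.005, -0.0, 0.0, -0.0, -0.167, 100], [0.032, 0.01, -0.0, 0.0, -0.0, -0.167, 100], [0.03, 0.015, -0.0, 0.0, -0.0, -0.166, 100], [0.027, 0.02, -0.0, 0.0, -0.0, -0.167, 100], [0.023, 0.024, -0.0, 0.0, -0.0, -0.166, 100]]
[[0.019, 0.027, -0.0, 0.0, -0.0, -0.167, 100], [0.014, 0.03, -0.0, 0.0, -0.0, -0.166, 100], [0.009, 0.032, -0.0, 0.0, -0.0, -0.167, 100], [0.003, 0.033, -0.0, 0.0, -0.0, -0.166, 100], [-0.002, 0.033, -0.0, 0.0, -0.0, -0.167, 100]]
[[-0.008, 0.032, -0.0, 0.0, -0.0, -0.166, 100], [-0.0128, 0.0304, -0.0007, 0.0, -0.0, -0.167, 100], [-0.007, 0.012, 0.02, 0.0, -0.153, 0.0, 100], [-0.004, 0.011, 0.021, 0.0, -0.153, 0.0, 100], [-0.0004, 0.0116, 0.021, 0.0, -0.152, 0.0, 100]]
[[0.0028, 0.0116, 0.0209, 0.0, -0.153, 0.0, 100]]
```

play_rows(targets=[[0.026, -0.021, 0, 0, 0, -0.167, 100], [0.029, -0.017, 0, 0, 0, -0.167, 100], [0.031, -0.012, 0, 0, 0, -0.167, 100], [0.033, -0.007, 0, 0, 0, -0.167, 100], [0.033, -0.001, 0, 0, 0, -0.167, 100]])

```text
clock: 1.78
ee_pos: [0.302, -0.315, 0.2394]
orientation: [[0.262, 0.965, 0.0], [0.965, -0.262, -0.0], [-0.0, 0.0, -1.0]]
ft_force: [0.2, 0.5, 0.0]
opening: 1.003
grasp_force: 0.0
```

play_rows(targets=[[0.033, 0.005, 0, 0, 0, -0.167, 100], [0.032, 0.01, 0, 0, 0, -0.167, 100], [0.03, 0.015, 0, 0, 0, -0.166, 100], [0.027, 0.02, 0, 0, 0, -0.167, 100], [0.023, 0.024, 0, 0, 0, -0.166, 100]])

```text
clock: 2.4
ee_pos: [0.3687, -0.1616, 0.2395]
orientation: [[-0.537, 0.843, 0.001], [0.843, 0.537, -0.0], [-0.001, 0.0, -1.0]]
ft_force: [1.7, 1.2, -0.4]
opening: 1.0
grasp_force: 0.0
```

play_rows(targets=[[0.019, 0.027, 0, 0, 0, -0.167, 100], [0.014, 0.03, 0, 0, 0, -0.166, 100], [0.009, 0.032, 0, 0, 0, -0.167, 100], [0.003, 0.033, 0, 0, 0, -0.166, 100], [-0.002, 0.033, 0, 0, 0, -0.167, 100]])

```text
clock: 3.02
ee_pos: [0.4339, -0.0093, 0.2395]
orientation: [[-0.986, 0.169, 0.0], [0.169, 0.986, -0.0], [-0.0, 0.0, -1.0]]
ft_force: [-0.1, -1.4, 0.7]
opening: 1.0
grasp_force: 0.0
```

play_rows(targets=[[-0.008, 0.032, 0, 0, 0, -0.166, 100], [-0.013, 0.03, 0, 0, 0, -0.167, 100], [-0.007, 0.012, 0.02, 0, -0.153, 0, 100], [-0.004, 0.011, 0.021, 0, -0.153, 0, 100], [0, 0.012, 0.021, 0, -0.152, 0, 100]])

```text
clock: 3.65
ee_pos: [0.4755, 0.0877, 0.1798]
orientation: [[-0.885, -0.157, 0.439], [-0.14, 0.988, 0.07], [-0.445, 0.0, -0.896]]
ft_force: [0.1, 0.5, -0.3]
opening: 1.001
grasp_force: 0.0
```

play_rows(targets=[[0.003, 0.012, 0.021, 0, -0.153, 0, 100], [0, 0, 0, 0, 0, 0, 100]])

```text
clock: 3.9
ee_pos: [0.4712, 0.0968, 0.1546]
orientation: [[-0.831, -0.158, 0.533], [-0.134, 0.987, 0.084], [-0.539, -0.002, -0.842]]
ft_force: [-0.6, 0.2, -0.8]
opening: 1.003
grasp_force: 0.0
```

```bash
python3 - <<'E'
from h import *
w=snap('wrist','w1.png')
s=telemetry.read_state();print(s['clock'],s['ee_pos'],s['joints'],s['orientation'],s['ft_force'])
for q in ['unit','slot','left_jamb','pack','pack_grip','pack_right','pack_left']:
    print(q,[(np.round(d['p'],2),np.round(d['location'],4),proj('wrist',d['location'])) for d in spot_point(q,'wrist')[:3]])
E
```

```text
3.95 [0.47636512 0.09754797 0.15890455] [ 0.22700971 -0.0693266  -0.95931394  0.10589807 -0.03895941  0.05693455] [[-0.8280071  -0.15739664  0.53817334]
 [-0.1329046   0.98753402  0.08433821]
 [-0.54473903 -0.00169308 -0.83860391]] [-0.16064101 -0.0521032   0.04165972]
unit [(np.float64(0.66), array([6.593e-01, 1.501e-01, 6.000e-04]), array([297., 233.])), (np.float64(0.63), array([0.6097, 0.1775, 0.036 ]), array([334., 234.]))]
slot [(np.float64(0.95), array([0.6022, 0.1296, 0.0359]), array([290., 222.]))]
left_jamb [(np.float64(0.8), array([0.5974, 0.1694, 0.0382]), array([330., 223.]))]
pack [(np.float64(0.83), array([0.6257, 0.1336, 0.02  ]), array([290., 222.]))]
pack_grip [(np.float64(0.85), array([0.4119, 0.0992, 0.0363]), array([300.,   5.])), (np.float64(0.79), array([0.581 , 0.1171, 0.0484]), array([282., 216.])), (np.float64(0.34), array([0.4899, 0.3374, 0.0031]), array([542., 137.]))]
pack_right [(np.float64(0.97), array([0.6325, 0.0733, 0.0376]), array([233., 235.]))]
pack_left [(np.float64(0.87), array([0.6107, 0.1782, 0.0352]), array([334., 232.])), (np.float64(0.81), array([0.4282, 0.0023, 0.0212]), array([132.,   2.]))]
```

View pics/w1.png

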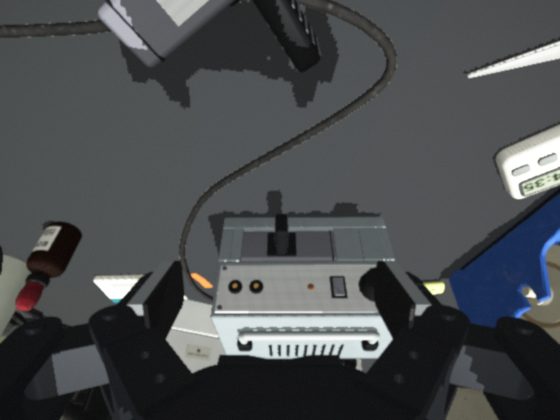

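The wrist view (upside down) shows the unit's front. The slot spans about columns 242–331 at row 240, and the black pull grip stands out of it at (281,230), on the pack in the slot. The loose look-alike is at the top edge (190,20) and isn't wanted. Next I'll fit the unit's pose and confirm in a crop.

```bash
python3 - <<'E'
from h import *
from scipy.optimize import least_squares
obs=[((0,0),(.653,.153)),((0,0),(.654,.154)),((0,0),(.659,.150)),((-55,-17),(.600,.128)),((-55,-17),(.606,.129)),((-55,-17),(.6022,.1296)),
((-52,30),(.599,.175)),((-52,30),(.598,.175)),((-52,30),(.5974,.1694)),((-78,-24),(.577,.114)),((-78,-24),(.584,.118)),((-78,-24),(.581,.117)),
((-36,-74),(.632,.073)),((-36,-74),(.635,.078)),((-36,-74),(.6325,.0733)),((-36,36),(.6107,.1782))]
u=np.array([o[0] for o in obs])/1e3;m=np.array([o[1] for o in obs])
f=lambda v:((v[:2]+u@Rz(v[2])[:2,:2].T-m)*1e3).ravel()
r=least_squares(f,[.654,.154,9]);print(r.x);print(f(r.x).reshape(-1,2).round(1).tolist())
print('grip',r.x[:2]+Rz(r.x[2])[:2,:2]@[-.078,-.024])
im=cv2.imread('pics/w1.png')[190:320,200:410];cv2.imwrite('pics/w1c.png',cv2.resize(im,None,fx=3.5,fy=3.5,interpolation=cv2.INTER_CUBIC))
for z in(20,60):
  for P in [(-55,-64),(-55,30),(-90,-30),(-90,-18)]:print(z,P,proj('wrist',[*(r.x[:2]+Rz(r.x[2])[:2,:2]@np.array(P)/1e3),z/1e3]))
E
```

```text
[ 0.65439551  0.15332108 10.1396686 ]
[[1.4, 0.3], [0.4, -0.7], [-4.6, 3.3], [3.2, -1.1], [-2.8, -2.1], [1.0, -2.7], [-1.1, -1.3], [-0.1, -1.3], [0.5, 4.3], [4.8, 2.0], [-2.2, -2.0], [0.8, -1.0], [-0.0, 1.1], [-3.0, -3.9], [-0.5, 0.8], [1.9, 4.2]]
grip [0.58183891 0.11596416]
20 (-55, -64) [243. 212.]
20 (-55, 30) [332. 211.]
20 (-90, -30) [274. 188.]
20 (-90, -18) [286. 188.]
60 (-55, -64) [240. 243.]
60 (-55, 30) [337. 242.]
60 (-90, -30) [274. 220.]
60 (-90, -18) [287. 220.]
```

View pics/w1c.png

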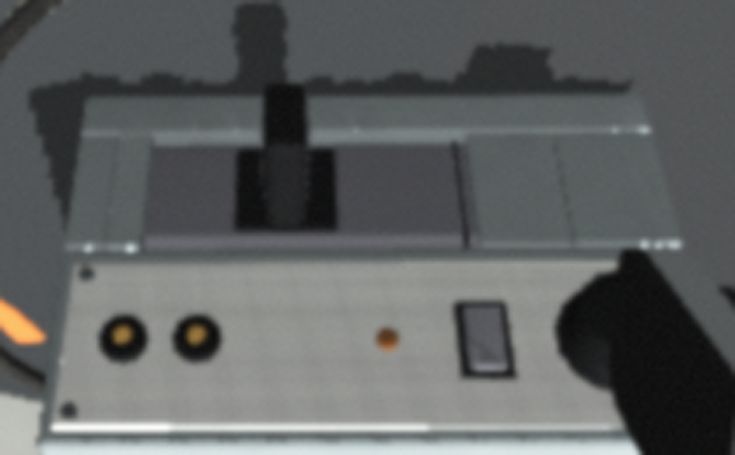

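The crop confirms the pack with the centred black grip in the slot. Its rows sit about 17 px off the projection, probably because the arm was still settling. I'll retake the picture now that it's at rest.

```bash
python3 - <<'E'
from h import *
s=telemetry.read_state();print(s['clock'],s['ee_pos'],np.abs(s['dq']).max())
w=snap('wrist')
g=cv2.cvtColor(w,cv2.COLOR_RGB2GRAY);o=cv2.cvtColor(cv2.imread('pics/w1.png'),cv2.COLOR_BGR2GRAY)
t=o[205:320,215:350];r=cv2.matchTemplate(g,t,cv2.TM_CCOEFF_NORMED);_,v,_,loc=cv2.minMaxLoc(r);print('shift',v,loc[0]-215,loc[1]-205)
for q in ['slot','left_jamb','pack_grip','pack_right','pack']:
    print(q,[(np.round(d['p'],2),np.round(d['location'],4),proj('wrist',d['location'])) for d in spot_point(q,'wrist')[:3]])
c=cams.get_calibration('wrist')['cam_to_world'];R=np.array(s['orientation']);print('cam in tool',R.T@(c[:3,3]-s['ee_pos']),(R.T@c[:3,:3]).round(3))
E
```

```text
4.3 [0.48239536 0.09837419 0.1634957 ] 0.0281419688955184
shift 0.9653229117393494 0 -18
slot [(np.float64(0.71), array([0.6009, 0.1286, 0.0377]), array([290., 225.]))]
left_jamb [(np.float64(0.84), array([0.5954, 0.1719, 0.0358]), array([333., 225.])), (np.float64(0.41), array([0.6136, 0.178 , 0.0373]), array([334., 238.]))]
pack_grip [(np.float64(0.9), array([0.5835, 0.1186, 0.0505]), array([283., 225.])), (np.float64(0.63), array([0.4152, 0.0967, 0.0356]), array([294.,  20.]))]
pack_right [(np.float64(0.63), array([0.6134, 0.1792, 0.0344]), array([334., 236.])), (np.float64(0.62), array([0.6351, 0.0755, 0.039 ]), array([235., 242.]))]
pack [(np.float64(0.85), array([0.6276, 0.1261, 0.0187]), array([283., 228.]))]
cam in tool [ 7.24900098e-02 -3.07808839e-05 -1.35276590e-01] [[ 0.001 -0.963 -0.268]
 [ 1.     0.001  0.002]
 [-0.001 -0.268  0.963]]
```

The fit holds once the arm has settled: slot rows 211–243, and the grip height from two views is about 49 mm. Next is the approach.

```bash
cat >> h.py <<'E'
U=np.array([.6544,.1533,0]);YU=10.1
def uw(x,y,z): return U+Rz(YU)@(np.array([x,y,z])/1e3)
def iu(p): return (Rz(YU).T@(np.array(p)-U)*1e3).round(1)
E
python3 - <<'E'
from h import *
R=tool(YU,35);g=uw(-81,-24,49)+.011*R[:,2]
print(g);plan([(g-.055*R[:,2],R,3),(g,R,4)],60)
E
```

```text
[0.58507561 0.11657367 0.03998933]
[[-0.007, 0.0, 0.035, -0.004, -0.009, -0.005, 60], [-0.007, 0.0, 0.035, -0.004, -0.009, -0.005, 60], [-0.0059, 0.0007, 0.0353, -0.004, -0.009, -0.005, 60], [0.0, 0.0, 0.014, 0.0, -0.0, -0.0, 60], [0.0, 0.0, 0.0137, 0.0, -0.0, -0.0, 60]]
[[0.0, 0.0, 0.0137, 0.0, -0.0, -0.0, 60], [0.0, 0.0, 0.0136, 0.0, -0.0, -0.0, 60]]
```

play_rows(targets=[[-0.007, 0, 0.035, -0.004, -0.009, -0.005, 60], [-0.007, 0, 0.035, -0.004, -0.009, -0.005, 60], [-0.006, 0.001, 0.035, -0.004, -0.009, -0.005, 60], [0, 0, 0, 0, 0, 0, 60], [0, 0, 0, 0, 0, 0, 60]])

```text
clock: 5.22
ee_pos: [0.5531, 0.1112, 0.0853]
orientation: [[-0.807, -0.175, 0.563], [-0.144, 0.984, 0.101], [-0.572, 0.0, -0.82]]
ft_force: [0.5, 1.0, -0.5]
opening: 0.602
grasp_force: 0.0
```

play_rows(targets=[[0, 0, 0, 0, 0, 0, 60], [0, 0, 0, 0, 0, 0, 60]])

```text
clock: 5.48
ee_pos: [0.5539, 0.1114, 0.0867]
orientation: [[-0.805, -0.176, 0.566], [-0.143, 0.984, 0.101], [-0.575, 0.001, -0.818]]
ft_force: [-0.1, -0.7, -0.9]
opening: 0.599
grasp_force: 0.0
```

```bash
python3 - <<'E'
from h import *
s=telemetry.read_state();print(s['clock'],s['ee_pos'],np.abs(s['dq']).max(),iu(s['ee_pos']))
w=snap('wrist','w2.png')
for q in ['slot','left_jamb','pack_grip','pack_right','pack']:
    print(q,[(np.round(d['p'],2),iu(d['location']),proj('wrist',d['location'])) for d in spot_point(q,'wrist')[:2]])
for z in(20,60):
  for P in [(-55,-64),(-55,30)]:print(z,P,proj('wrist',uw(*P,z)))
for P in [(-90,-30,54),(-90,-18,54),(-90,-30,30),(-90,-18,30)]:print(P,proj('wrist',uw(*P)))
R=tool(YU,35);g=uw(-81,-24,49)+.011*R[:,2]
plan([(g,R,4)],60)
E
```

```text
5.475 [0.55390838 0.11139619 0.08667263] 0.00578661961673488 [-106.3  -23.6   86.7]
slot []
left_jamb [(np.float64(0.82), array([-55.6,  24.1,  38.9]), array([349., 247.]))]
pack_grip [(np.float64(0.66), array([-75.4, -19.1,  49.2]), array([286., 244.]))]
pack_right [(np.float64(0.71), array([-35.5, -73.9,  35.2]), array([210., 258.]))]
pack [(np.float64(0.68), array([-35.9, -19.3,  20.5]), array([284., 241.]))]
20 (-55, -64) [222. 226.]
20 (-55, 30) [353. 226.]
60 (-55, -64) [215. 276.]
60 (-55, 30) [363. 276.]
(-90, -30, 54) [267. 238.]
(-90, -18, 54) [288. 238.]
(-90, -30, 30) [268. 205.]
(-90, -18, 30) [288. 205.]
[[0.0, -0.0, 0.014, 0.0, 0.0, -0.0, 60], [0.0001, -0.0001, 0.0139, 0.0, 0.0, -0.0, 60], [0.0001, -0.0001, 0.0138, 0.0, 0.0, -0.0, 60], [0.0001, -0.0002, 0.0139, 0.001, 0.0, -0.0, 60]]
```

View pics/w2.png

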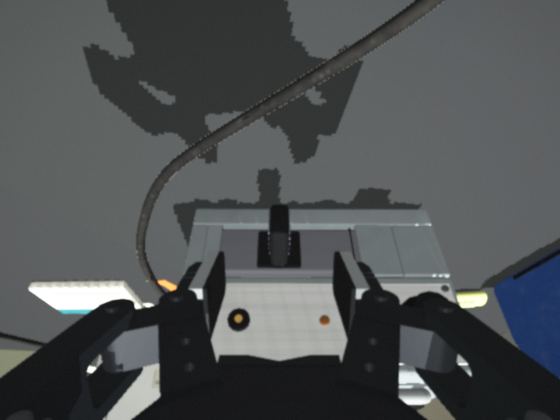

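The slot shows at columns 221–353, rows 228–276, and the grip is centred at column 280, which matches the model to within 1–2 mm. The jaws straddle it. I'll go in and close.

play_rows(targets=[[0, 0.001, 0.014, 0, 0, 0, 60], [0, 0, 0.014, 0, 0, 0, 60], [0, 0, 0.014, 0, 0, 0, 60], [0, 0, 0.014, 0, 0, 0, 60], [0, 0, 0, 0, 0, 0, 60]])

```text
clock: 6.4
ee_pos: [0.5853, 0.118, 0.0379]
orientation: [[-0.808, -0.175, 0.563], [-0.144, 0.984, 0.101], [-0.572, 0.0, -0.82]]
ft_force: [-0.2, 0.2, 0.5]
opening: 0.6
grasp_force: 0.0
```

play_rows(targets=[[0, 0, 0, 0, 0, 0, 60], [0, 0, 0, 0, 0, 0, 35], [0, 0, 0, 0, 0, 0, 20], [0, 0, 0, 0, 0, 0, 5], [0, 0, 0, 0, 0, 0, 0]], force=90)

```text
clock: 7.02
ee_pos: [0.5856, 0.1173, 0.0403]
orientation: [[-0.806, -0.174, 0.566], [-0.143, 0.985, 0.099], [-0.575, -0.001, -0.818]]
ft_force: [-2.9, -2.9, 6.4]
opening: 0.123
grasp_force: 88.4
```

play_rows(targets=[[0, 0, 0, 0, 0, 0, 0], [0, 0, 0, 0, 0, 0, 0], [0, 0, 0, 0, 0, 0, 0]])

```text
clock: 7.4
ee_pos: [0.5856, 0.1173, 0.0403]
orientation: [[-0.806, -0.174, 0.566], [-0.143, 0.985, 0.1], [-0.575, -0.001, -0.818]]
ft_force: [-2.9, -3.1, 5.0]
opening: 0.121
grasp_force: 88.4
```

```bash
python3 - <<'E'
from h import *
s=telemetry.read_state();print(s['clock'],s['ee_pos'],iu(s['ee_pos']),s['ft_force'],s['torque'],s['opening'],s['grasp_force'],s['orientation'])
w=snap('wrist','w3.png')
for q in ['pack_grip','pack_right','pack']:
    print(q,[(np.round(d['p'],2),iu(d['location'])) for d in spot_point(q,'wrist')[:2]])
E
```

```text
7.4 [0.58560945 0.1172673  0.04025566] [-74.  -23.4  40.3] [-2.91136272 -3.06108666  5.04020232] [-0.53934766  0.31436768 -0.46439154] 0.12138880947651783 88.37135910987854 [[-8.05953644e-01 -1.73954787e-01  5.65843138e-01]
 [-1.42674011e-01  9.84753502e-01  9.95221875e-02]
 [-5.74528373e-01 -5.20840640e-04 -8.18484501e-01]]
pack_grip [(np.float64(0.71), array([-74. , -21.4,  47. ]))]
pack_right [(np.float64(0.65), array([-35.7, -74.3,  37.9]))]
pack [(np.float64(0.66), array([-34.3, -17.6,  21.4]))]
```

Gripped at a 12 mm opening. I'll lift 1 mm and push 12 mm left, then check the force.

play_rows(targets=[[-0.0006, 0.002, -0.0008, 0, 0, 0, 0], [0, 0.003, 0, 0, 0, 0, 0], [0, 0.003, 0, 0, 0, 0, 0], [0, 0.003, 0, 0, 0, 0, 0], [0, 0.001, 0, 0, 0, 0, 0]])

```text
clock: 8.22
ee_pos: [0.5835, 0.1252, 0.0404]
orientation: [[-0.807, -0.167, 0.566], [-0.141, 0.986, 0.09], [-0.573, -0.007, -0.819]]
ft_force: [-0.0, -13.9, 3.1]
opening: 0.117
grasp_force: 88.7
```

play_rows(targets=[[0, 0, 0, 0, 0, 0, 0], [0, 0, 0, 0, 0, 0, 0], [0, 0, 0, 0, 0, 0, 0]])

```text
clock: 8.6
ee_pos: [0.5835, 0.1253, 0.0404]
orientation: [[-0.807, -0.167, 0.566], [-0.14, 0.986, 0.09], [-0.573, -0.006, -0.82]]
ft_force: [0.9, -13.5, 2.6]
opening: 0.12
grasp_force: 88.7
```

```bash
python3 - <<'E'
from h import *
s=telemetry.read_state();print(s['clock'],iu(s['ee_pos']),'F unit',Rz(YU).T@s['ft_force'],s['torque'],s['grasp_force'])
w=snap('wrist','w4.png')
for q in ['pack_grip','pack_right','pack']:
    print(q,[(np.round(d['p'],2),iu(d['location'])) for d in spot_point(q,'wrist')[:2]])
E
```

```text
8.6 [-74.7 -15.2  40.4] F unit [ -1.47269588 -13.47966014   2.5998952 ] [-1.86035545  0.14521159 -1.8236412 ] 88.69668960571289
pack_grip [(np.float64(0.89), array([-76.2, -13.2,  47.8]))]
pack_right []
pack [(np.float64(0.96), array([-33.2, -13.4,  20. ]))]
```

The arm gives about 3.6 mm under the spring load, so the real travel is 8.2 mm. Pushing further.

play_rows(targets=[[-0.0006, 0.0015, -0.0008, 0, 0, 0, 0], [0, 0.002, 0, 0, 0, 0, 0], [0, 0.002, 0, 0, 0, 0, 0], [0, 0.002, 0, 0, 0, 0, 0], [0, 0, 0, 0, 0, 0, 0]])

```text
clock: 9.43
ee_pos: [0.582, 0.1317, 0.0408]
orientation: [[-0.808, -0.165, 0.565], [-0.14, 0.986, 0.088], [-0.572, -0.008, -0.82]]
ft_force: [2.2, -13.6, -1.2]
opening: 0.12
grasp_force: 88.6
```

play_rows(targets=[[0, 0, 0, 0, 0, 0, 0], [0, 0, 0, 0, 0, 0, 0]])

```text
clock: 9.68
ee_pos: [0.582, 0.1317, 0.0408]
orientation: [[-0.808, -0.165, 0.565], [-0.14, 0.986, 0.088], [-0.572, -0.008, -0.82]]
ft_force: [2.7, -13.3, -1.2]
opening: 0.118
grasp_force: 88.6
```

```bash
python3 - <<'E'
from h import *
s=telemetry.read_state();print(s['clock'],iu(s['ee_pos']),'F unit',Rz(YU).T@s['ft_force'],s['torque'],s['grasp_force'])
w=snap('wrist','w5.png')
for q in ['pack_grip','pack_right','pack']:
    print(q,[(np.round(d['p'],2),iu(d['location'])) for d in spot_point(q,'wrist')[:2]])
a=cv2.imread('pics/w3.png')[200:310,170:400]; b=w[200:310,170:400,::-1]
cv2.imwrite('pics/w5c.png',cv2.resize(np.vstack([a,b]),None,fx=2.7,fy=2.7))
E
```

```text
9.675 [-75.1  -8.5  40.8] F unit [  0.30751905 -13.5699506   -1.22875573] [-2.29572484  0.18931791 -2.22534042] 88.58201622962952
pack_grip [(np.float64(0.85), array([-77.5,  -8.1,  49.6]))]
pack_right [(np.float64(0.97), array([-36.2, -63.9,  38.8]))]
pack [(np.float64(0.82), array([-34.5,  -3.4,  21.8]))]
```

View pics/w5c.png

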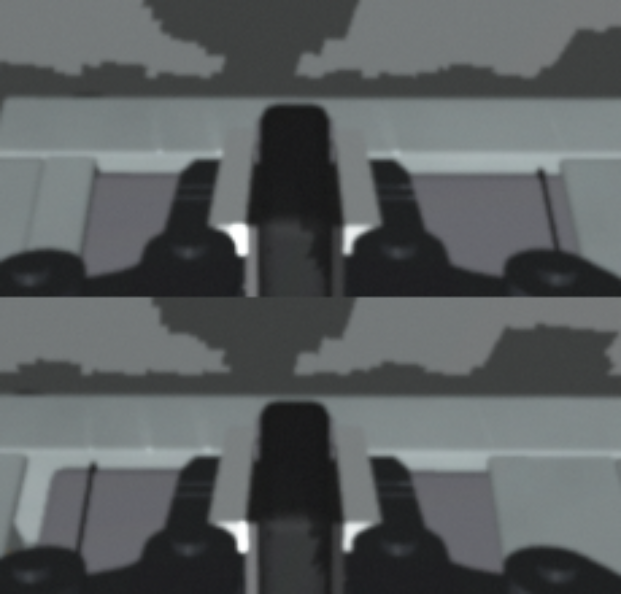

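The lower half of the crop shows the pack moved about 15 mm left: its right end (crop x≈50) is now clear of the right jamb, leaving a gap of about 5 mm. Next I'll swing it about the left jamb, easing it slightly further left along its length.

```bash
cat >> h.py <<'E'
def swing(p,R,wp):
    """wp: (deg, slide mm along pack's left, n)"""
    piv=uw(-52,30,0);o=[]
    for th,s,n in wp:
        A=Rz(-th);o.append((piv+A@(p+Rz(YU)@[0,s/1e3,0]-piv),A@R,n))
    return o
E
python3 - <<'E'
from h import *
s=telemetry.read_state();p,R=np.array(s['ee_pos']),np.array(s['orientation'])
plan(swing(p,R,[(3,.3,1),(6,.6,1),(9,.9,1),(12,1.3,1),(15,1.7,1),(18,2.2,1),(20,2.5,1),(22,2.8,1),(24,3,1)]),0)
E
```

```text
[[0.0016, 0.0015, -0.0011, 0.03, 0.0, 0.043, 0], [0.0016, 0.0016, -0.0012, 0.03, 0.001, 0.043, 0], [0.0016, 0.0015, -0.0011, 0.03, 0.0, 0.043, 0], [0.0016, 0.0016, -0.0011, 0.03, 0.001, 0.043, 0], [0.0016, 0.0017, -0.0011, 0.03, 0.0, 0.043, 0]]
[[0.0015, 0.0017, -0.0011, 0.03, 0.0, 0.043, 0], [0.001, 0.0011, -0.0007, 0.02, 0.001, 0.028, 0], [0.001, 0.0011, -0.0008, 0.02, 0.0, 0.029, 0], [0.0011, 0.001, -0.0007, 0.02, 0.0, 0.029, 0]]
```

play_rows(targets=[[0.0016, 0.0015, -0.0011, 0.03, 0, 0.043, 0], [0.0016, 0.0016, -0.0012, 0.03, 0, 0.043, 0], [0.0016, 0.0015, -0.0011, 0.03, 0, 0.043, 0], [0.0016, 0.0016, -0.0011, 0.03, 0, 0.043, 0], [0, 0, 0, 0, 0, 0, 0]])

```text
clock: 10.5
ee_pos: [0.5723, 0.1365, 0.0406]
orientation: [[-0.819, 0.044, 0.572], [0.03, 0.999, -0.033], [-0.573, -0.01, -0.82]]
ft_force: [0.2, -16.0, 0.9]
opening: 0.121
grasp_force: 88.7
```

play_rows(targets=[[0, 0, 0, 0, 0, 0, 0], [0, 0, 0, 0, 0, 0, 0]])

```text
clock: 10.75
ee_pos: [0.5723, 0.1365, 0.0406]
orientation: [[-0.819, 0.043, 0.572], [0.03, 0.999, -0.032], [-0.573, -0.009, -0.82]]
ft_force: [0.5, -15.0, 1.1]
opening: 0.117
grasp_force: 88.7
```

```bash
python3 - <<'E'
from h import *
s=telemetry.read_state();R=np.array(s['orientation']);print(s['clock'],iu(s['ee_pos']),'F unit',Rz(YU).T@s['ft_force'],s['torque'],s['grasp_force'],'yaw',np.degrees(np.arctan2(-R[0,1],R[1,1]))-YU)
w=snap('wrist','w6.png')
for q in ['pack_grip','pack_right','pack']:
    print(q,[(np.round(d['p'],2),iu(d['location'])) for d in spot_point(q,'wrist')[:2]])
E
```

```text
10.75 [-83.8  -2.2  40.6] F unit [ -2.11283038 -14.81276475   1.0559122 ] [-2.27060329  0.22482855 -2.17693082] 88.69223713874817 yaw -12.591735063993397
pack_grip [(np.float64(0.79), array([-84.6,  -1.2,  49.2]))]
pack_right [(np.float64(0.96), array([-56.8, -59.9,  36.8])), (np.float64(0.39), array([-55.2,  28.5,  38.6]))]
pack [(np.float64(0.59), array([-45.6,  -6. ,  23.3]))]
```

Swinging as planned, with no extra forces. Continuing to about 24°.

play_rows(targets=[[0.0016, 0.0017, -0.0011, 0.03, 0, 0.043, 0], [0.0015, 0.0017, -0.0011, 0.03, 0, 0.043, 0], [0.001, 0.0011, -0.0007, 0.02, 0, 0.028, 0], [0.001, 0.0011, -0.0008, 0.02, 0, 0.029, 0], [0.001, 0.001, -0.0007, 0.02, 0, 0.029, 0]])

```text
clock: 11.58
ee_pos: [0.5648, 0.1429, 0.0407]
orientation: [[-0.794, 0.252, 0.554], [0.2, 0.968, -0.153], [-0.574, -0.011, -0.819]]
ft_force: [3.0, -17.0, -0.6]
opening: 0.121
grasp_force: 88.5
```

play_rows(targets=[[0, 0, 0, 0, 0, 0, 0], [0, 0, 0, 0, 0, 0, 0], [0, 0, 0, 0, 0, 0, 0]])

```text
clock: 11.95
ee_pos: [0.5649, 0.143, 0.0407]
orientation: [[-0.794, 0.251, 0.554], [0.199, 0.968, -0.152], [-0.574, -0.011, -0.819]]
ft_force: [1.4, -15.5, 0.1]
opening: 0.119
grasp_force: 88.7
```

```bash
python3 - <<'E'
from h import *
s=telemetry.read_state();R=np.array(s['orientation']);print(s['clock'],iu(s['ee_pos']),'F unit',Rz(YU).T@s['ft_force'],s['torque'],s['grasp_force'],'yaw',np.degrees(np.arctan2(-R[0,1],R[1,1]))-YU)
w=snap('wrist','w7.png')
for q in ['pack_grip','pack_right','pack']:
    print(q,[(np.round(d['p'],2),iu(d['location'])) for d in spot_point(q,'wrist')[:2]])
cv2.imwrite('pics/w7c.png',cv2.resize(w[180:320,120:420,::-1],None,fx=2.5,fy=2.5))
p=np.array(s['ee_pos']);d=Rz(YU-23.5)@[0,-1,0]
plan([(p+.03*d+[0,0,.0],R,4),(p+.112*d+[0,0,.0],R,8)],0)
E
```

```text
11.95 [-89.9   5.5  40.7] F unit [ -1.29917773 -15.47576312   0.07620813] [-2.39180504  0.11707432 -2.40420406] 88.66925239562988 yaw -24.61534668370213
pack_grip [(np.float64(0.72), array([-94.1,   5.7,  49.5]))]
pack_right [(np.float64(0.6), array([-74.6, -56.7,  39.2]))]
pack [(np.float64(0.57), array([-51.5,  -5.5,  19.4]))]
[[-0.0001, -0.0075, 0.0001, 0.0, -0.0, 0.0, 0], [-0.0001, -0.0075, 0.0002, 0.0, -0.0, 0.0, 0], [-0.0001, -0.0075, 0.0001, 0.0, -0.0, 0.0, 0], [-0.0, -0.0075, 0.0002, 0.0, -0.0, 0.0, 0], [-0.0, -0.01, 0.0, 0.0, -0.0, 0.0, 0]]
[[-0.0, -0.01, 0.0, 0.0, -0.0, 0.0, 0], [-0.0, -0.01, 0.0, 0.0, -0.0, 0.0, 0], [-0.0, -0.01, 0.0, 0.0, -0.0, 0.0, 0], [-0.0002, -0.0105, 0.0004, 0.0, -0.0, 0.0, 0], [-0.0002, -0.0105, 0.0004, 0.0, -0.0, 0.0, 0]]
[[-0.0002, -0.0105, 0.0004, 0.0, -0.0, 0.0, 0], [-0.0002, -0.0105, 0.0004, 0.0, -0.0, 0.0, 0]]
```

View pics/w7c.png

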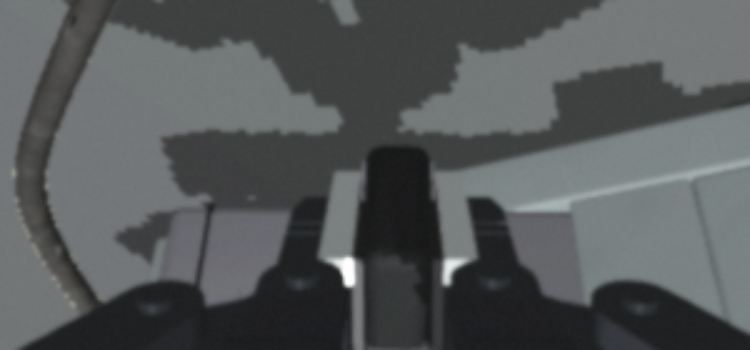

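The right end (crop (165,240)) stands outside the wall and the left part is still behind the left jamb. Now I'll draw along the pack's length, first over the spring's range.

play_rows(targets=[[-0.0003, -0.007, 0.0003, 0, 0, 0, 0], [-0.0003, -0.007, 0.0003, 0, 0, 0, 0], [-0.0003, -0.007, 0.0003, 0, 0, 0, 0], [-0.0003, -0.007, 0.0003, 0, 0, 0, 0], [0, 0, 0, 0, 0, 0, 0]])

```text
clock: 12.78
ee_pos: [0.5606, 0.1219, 0.0406]
orientation: [[-0.796, 0.241, 0.555], [0.198, 0.971, -0.137], [-0.572, 0.0, -0.821]]
ft_force: [-0.0, -2.0, -2.6]
opening: 0.12
grasp_force: 88.9
```

play_rows(targets=[[0, 0, 0, 0, 0, 0, 0]])

```text
clock: 12.9
ee_pos: [0.5607, 0.122, 0.0407]
orientation: [[-0.796, 0.241, 0.555], [0.197, 0.971, -0.138], [-0.572, -0.001, -0.82]]
ft_force: [-0.5, -2.3, -3.9]
opening: 0.121
grasp_force: 88.9
```

```bash
python3 - <<'E'
from h import *
s=telemetry.read_state();R=np.array(s['orientation']);print(s['clock'],iu(s['ee_pos']),'F unit',Rz(YU).T@s['ft_force'],s['torque'],s['grasp_force'],'yaw',np.degrees(np.arctan2(-R[0,1],R[1,1]))-YU)
p=np.array([-89.9,5.5,40.7])
q=iu(s['ee_pos'])-p;th=np.radians(24);print('along',-q[0]*np.sin(th)-q[1]*np.cos(th),'perp(back+)',q[0]*np.cos(th)-q[1]*np.sin(th))
w=snap('wrist','w8.png')
for q in ['pack_grip','pack_right','pack']:
    print(q,[(np.round(d['p'],2),iu(d['location'])) for d in spot_point(q,'wrist')[:2]])
E
```

```text
12.9 [-97.8 -14.4  40.7] F unit [-0.92846858 -2.12491461 -3.92516942] [-0.173617    1.07268307 -0.28870423] 88.88437271118164 yaw -24.02351658713076
along 21.392774087386574 perp(back+) 0.877050081831884
pack_grip [(np.float64(0.61), array([-102.9,  -10.1,   48.5]))]
pack_right [(np.float64(0.93), array([-78.7, -74.4,  37.3]))]
pack [(np.float64(0.95), array([-60.6, -24.5,  20.9]))]
```

play_rows(targets=[[0, -0.009, 0, 0, 0, 0, 0], [0, -0.009, 0, 0, 0, 0, 0], [0, -0.009, 0, 0, 0, 0, 0], [0, -0.009, 0, 0, 0, 0, 0]])

```text
clock: 13.6
ee_pos: [0.5528, 0.0867, 0.0413]
orientation: [[-0.795, 0.241, 0.556], [0.198, 0.971, -0.137], [-0.573, 0.001, -0.819]]
ft_force: [-0.2, -0.8, -1.7]
opening: 0.119
grasp_force: 88.8
```

play_rows(targets=[[0, -0.01, 0, 0, 0, 0, 0], [0, -0.01, 0, 0, 0, 0, 0], [0, -0.01, 0, 0, 0, 0, 0], [0, -0.01, 0, 0, 0, 0, 0], [0, -0.01, 0, 0, 0, 0, 0]])

```text
clock: 14.22
ee_pos: [0.5409, 0.0383, 0.0413]
orientation: [[-0.795, 0.241, 0.557], [0.198, 0.971, -0.137], [-0.573, 0.001, -0.819]]
ft_force: [0.6, 0.2, -3.0]
opening: 0.119
grasp_force: 88.8
```

play_rows(targets=[[0, -0.014, 0, 0, 0, 0, 0], [0, 0, 0, 0, 0, 0, 0], [0, 0, 0, 0, 0, 0, 0]])

```text
clock: 14.6
ee_pos: [0.5379, 0.0253, 0.0414]
orientation: [[-0.795, 0.241, 0.557], [0.198, 0.971, -0.137], [-0.573, 0.002, -0.819]]
ft_force: [0.4, -0.7, -2.9]
opening: 0.122
grasp_force: 88.8
```

```bash
python3 - <<'E'
from h import *
s=telemetry.read_state();R=np.array(s['orientation']);print(s['clock'],s['ee_pos'],iu(s['ee_pos']),'F unit',Rz(YU).T@s['ft_force'],s['torque'],s['grasp_force'],'yaw',np.degrees(np.arctan2(-R[0,1],R[1,1]))-YU)
w=snap('wrist','w9.png');snap('scene');snap('top')
for c in ['wrist','scene','top']:
  for q in ['pack_grip','pack_right','pack_left','pack','tray']:
    print(c,q,[(np.round(d['p'],2),iu(d['location']),np.round(d['location'],3)) for d in spot_point(q,c)[:3]])
E
```

```text
14.6 [0.53788357 0.02529821 0.04135746] [-137.2 -105.6   41.4] F unit [ 0.28070101 -0.72269184 -2.9132747 ] [ 0.16810405  0.88435115 -0.03109303] 88.77979516983032 yaw -24.03756475604404
wrist pack_grip [(np.float64(0.95), array([-134.5, -105. ,   50.2]), array([0.54 , 0.026, 0.05 ]))]
wrist pack_right []
wrist pack_left [(np.float64(0.64), array([-250.5, -107.4,   20.8]), array([0.427, 0.004, 0.021])), (np.float64(0.63), array([-76.2, -70.5,  36.8]), array([0.592, 0.07 , 0.037]))]
wrist pack [(np.float64(0.73), array([ -98.4, -118.3,   20.9]), array([0.578, 0.02 , 0.021]))]
wrist tray []
scene pack_grip [(np.float64(0.77), array([-246.6,   -8.5,   36.7]), array([0.413, 0.102, 0.037])), (np.float64(0.6), array([-141.6, -103.8,   44.4]), array([0.533, 0.026, 0.044]))]
scene pack_right [(np.float64(0.84), array([-328.2,   15.9,   22.8]), array([0.328, 0.111, 0.023])), (np.float64(0.56), array([-49.8,  29.6,  36.5]), array([0.6  , 0.174, 0.036]))]
scene pack_left [(np.float64(0.97), array([-247.6, -112.7,   24.5]), array([ 0.43 , -0.001,  0.024])), (np.float64(0.72), array([-80.4, -64.1
[... 372 characters left out ...]
135.3, -103.6,   45.6]), array([0.539, 0.028, 0.046])), (np.float64(0.53), array([-74.7, -69.4,  38. ]), array([0.593, 0.072, 0.038]))]
top pack_right [(np.float64(0.61), array([-119.5, -165.5,   37.1]), array([ 0.566, -0.031,  0.037]))]
top pack_left [(np.float64(0.6), array([-77.7, -67.2,  33.7]), array([0.59 , 0.074, 0.034])), (np.float64(0.54), array([-250.8, -108.9,   22.5]), array([0.427, 0.002, 0.022]))]
top pack [(np.float64(0.7), array([ -97.7, -117.7,   24.8]), array([0.579, 0.02 , 0.025])), (np.float64(0.67), array([-292.2,  -50.7,   -3.8]), array([ 0.376,  0.052, -0.004]))]
top tray [(np.float64(0.86), array([-2.619e+02, -4.234e+02,  2.000e-01]), array([ 0.471, -0.31 ,  0.   ]))]
```

View pics/w9.png

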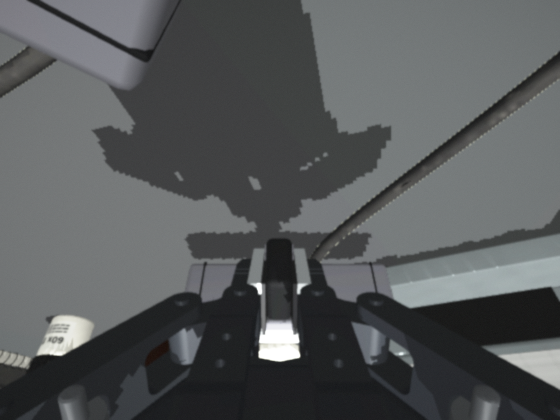

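The wrist view shows the pack level in the jaws and clear of the slot: block at (190–385, 280), the unit's empty slot at right (500,320). Next I'll lift, carry it to the tray centre and come down to just above the floor.

```bash
python3 - <<'E'
from h import *
s=telemetry.read_state();R=np.array(s['orientation']);p=np.array(s['ee_pos'])
t=p+[-.097,-.334,.07]
plan([(p+[-.01,0,.07],R,3),(t,R,9),(t-[0,0,.066],R,4)],0)
E
```

```text
[[-0.011, -0.001, -0.021, 0.0, 0.0, 0.0, 0], [-0.0106, -0.0007, -0.021, 0.0, 0.0, 0.0, 0], [-0.0106, -0.0006, -0.0209, 0.0, 0.0, 0.0, 0], [0.0, -0.038, -0.0, 0.0, 0.0, 0.0, 0], [0.0, -0.038, -0.0, 0.0, 0.0, 0.0, 0]]
[[0.0, -0.038, -0.0, 0.0, 0.0, 0.0, 0], [0.001, -0.039, -0.0, 0.0, 0.0, 0.0, 0], [0.0, -0.038, -0.001, 0.0, 0.0, 0.0, 0], [0.001, -0.039, -0.0, 0.0, 0.0, 0.0, 0], [0.0, -0.038, -0.001, 0.0, 0.0, 0.0, 0]]
[[0.001, -0.039, -0.0, 0.0, 0.0, 0.0, 0], [0.0001, -0.0381, -0.0007, 0.0, 0.0, 0.0, 0], [0.009, -0.0, 0.014, 0.0, 0.0, 0.0, 0], [0.0096, -0.0, 0.0134, 0.0, 0.0, 0.0, 0], [0.0096, -0.0001, 0.0134, 0.0, 0.0, 0.0, 0]]
[[0.0097, -0.0, 0.0133, 0.0, 0.0, 0.0, 0]]
```

play_rows(targets=[[-0.011, -0.001, -0.021, 0, 0, 0, 0], [-0.011, -0.001, -0.021, 0, 0, 0, 0], [-0.011, -0.001, -0.021, 0, 0, 0, 0], [0, -0.025, 0, 0, 0, 0, 0], [0, -0.038, 0, 0, 0, 0, 0]])

```text
clock: 16.12
ee_pos: [0.5137, -0.0364, 0.1127]
orientation: [[-0.794, 0.238, 0.559], [0.196, 0.971, -0.136], [-0.575, 0.001, -0.818]]
ft_force: [-0.4, 0.6, -2.3]
opening: 0.119
grasp_force: 88.8
```

play_rows(targets=[[0, -0.038, 0, 0, 0, 0, 0], [0.001, -0.039, 0, 0, 0, 0, 0], [0, -0.038, -0.001, 0, 0, 0, 0], [0.001, -0.039, 0, 0, 0, 0, 0], [0, -0.038, -0.001, 0, 0, 0, 0]])

```text
clock: 16.75
ee_pos: [0.463, -0.2236, 0.1118]
orientation: [[-0.795, 0.241, 0.556], [0.198, 0.97, -0.138], [-0.573, 0.0, -0.82]]
ft_force: [-0.5, 0.7, -3.5]
opening: 0.117
grasp_force: 88.9
```

play_rows(targets=[[0.001, -0.038, 0, 0, 0, 0, 0], [0, -0.03, -0.001, 0, 0, 0, 0], [0, -0.02, 0, 0, 0, 0, 0], [0, 0, 0, 0, 0, 0, 0], [0, 0, 0, 0, 0, 0, 0]])

```text
clock: 17.38
ee_pos: [0.4411, -0.3067, 0.1116]
orientation: [[-0.796, 0.241, 0.556], [0.198, 0.971, -0.136], [-0.572, 0.002, -0.82]]
ft_force: [-0.4, 0.0, -2.6]
opening: 0.122
grasp_force: 88.9
```

```bash
python3 - <<'E'
from h import *
s=telemetry.read_state();R=np.array(s['orientation']);p=np.array(s['ee_pos']);print(s['clock'],p,s['ft_force'],s['grasp_force'])
snap('wrist','w10.png');a=snap('scene');b=snap('top')
for c in ['wrist','scene','top']:
  for q in ['pack','tray']:
    print(c,q,[(np.round(d['p'],2),np.round(d['location'],3)) for d in spot_point(q,c)[:3]])
T=np.array([.4705,-.311,0]);A=Rz(13.5)
for im,c in((a,'scene'),(b,'top')):
  im=im[:,:,::-1].copy()
  pts=np.array([proj(c,T+A@np.array([x*.075,y*.105,.033])) for x,y in((-1,-1),(1,-1),(1,1),(-1,1))],int)
  cv2.polylines(im,[pts],True,(0,0,255),1);
  if c=='top':v=im[150:320,280:480]
  else:u=im[120:290,290:490]
cv2.imwrite('pics/m.png',cv2.resize(np.hstack([u,v]),None,fx=2,fy=2))
E
```

```text
17.375 [ 0.44105276 -0.30668029  0.1116292 ] [-0.37610208  0.04901462 -2.62999619] 88.92126560211182
wrist pack [(np.float64(0.92), array([ 0.482, -0.31 ,  0.091])), (np.float64(0.66), array([ 0.657, -0.205,  0.002]))]
wrist tray [(np.float64(0.75), array([ 0.469, -0.307,  0.004]))]
scene pack [(np.float64(0.86), array([ 0.478, -0.309,  0.093])), (np.float64(0.73), array([ 0.376,  0.054, -0.   ]))]
scene tray [(np.float64(0.72), array([ 0.47 , -0.309, -0.004]))]
top pack [(np.float64(0.75), array([0.379, 0.054, 0.002])), (np.float64(0.63), array([ 0.48 , -0.31 ,  0.092]))]
top tray [(np.float64(0.58), array([ 0.469, -0.31 , -0.001]))]
```

View pics/m.png

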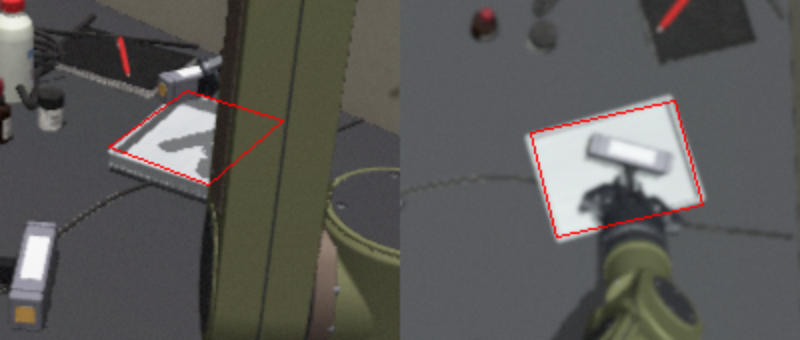

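The tray outline fits both views, and the pack hangs above its centre (top crop (630,150)). Lowering.

play_rows(targets=[[0.01, 0, 0.0143, 0, 0, 0, 0], [0.01, 0, 0.0143, 0, 0, 0, 0], [0.01, 0, 0.0143, 0, 0, 0, 0], [0.01, 0, 0.0143, 0, 0, 0, 0], [0, 0, 0, 0, 0, 0, 0]])

```text
clock: 18.45
ee_pos: [0.4407, -0.3063, 0.0408]
orientation: [[-0.797, 0.241, 0.555], [0.199, 0.971, -0.135], [-0.571, 0.003, -0.821]]
ft_force: [-0.1, 0.2, -2.2]
opening: 0.12
grasp_force: 88.8
```

play_rows(targets=[[0, 0, 0, 0, 0, 0, 0], [0, 0, 0, 0, 0, 0, 0], [0.0017, 0, 0.0025, 0, 0, 0, 0], [0.0017, 0, 0.0025, 0, 0, 0, 0], [0, 0, 0, 0, 0, 0, 0]])

```text
clock: 19.08
ee_pos: [0.4414, -0.307, 0.0359]
orientation: [[-0.795, 0.241, 0.556], [0.198, 0.971, -0.137], [-0.573, 0.002, -0.82]]
ft_force: [0.1, 0.2, -2.4]
opening: 0.121
grasp_force: 88.8
```

play_rows(targets=[[0, 0, 0, 0, 0, 0, 0], [0, 0, 0, 0, 0, 0, 0], [0.0006, 0, 0.0008, 0, 0, 0, 0], [0.0006, 0, 0.0008, 0, 0, 0, 0], [0, 0, 0, 0, 0, 0, 0]])

```text
clock: 19.7
ee_pos: [0.4415, -0.3072, 0.0341]
orientation: [[-0.795, 0.241, 0.556], [0.198, 0.971, -0.137], [-0.573, 0.001, -0.82]]
ft_force: [0.3, 0.3, -2.7]
opening: 0.12
grasp_force: 88.8
```

play_rows(targets=[[0.0006, 0, 0.0008, 0, 0, 0, 0], [0, 0, 0, 0, 0, 0, 0], [0.0003, 0, 0.0004, 0, 0, 0, 0], [0, 0, 0, 0, 0, 0, 0], [0, 0, 0, 0, 0, 0, 0]])

```text
clock: 20.32
ee_pos: [0.4416, -0.3073, 0.0328]
orientation: [[-0.795, 0.241, 0.557], [0.198, 0.971, -0.137], [-0.573, 0.001, -0.819]]
ft_force: [1.2, -0.0, -2.1]
opening: 0.115
grasp_force: 88.8
```

play_rows(targets=[[0.0003, 0, 0.0004, 0, 0, 0, 0], [0, 0, 0, 0, 0, 0, 0], [0, 0, 0, 0, 0, 0, 0]])

```text
clock: 20.7
ee_pos: [0.4416, -0.3073, 0.0324]
orientation: [[-0.795, 0.241, 0.557], [0.198, 0.971, -0.137], [-0.573, 0.001, -0.819]]
ft_force: [0.2, -0.1, -1.9]
opening: 0.118
grasp_force: 89.2
```

play_rows(targets=[[0.0003, 0, 0.0004, 0, 0, 0, 0], [0, 0, 0, 0, 0, 0, 0], [0.0003, 0, 0.0004, 0, 0, 0, 0], [0, 0, 0, 0, 0, 0, 0], [0, 0, 0, 0, 0, 0, 0]])

```text
clock: 21.32
ee_pos: [0.4417, -0.3074, 0.0322]
orientation: [[-0.794, 0.241, 0.558], [0.197, 0.971, -0.138], [-0.575, 0.001, -0.818]]
ft_force: [-6.9, 2.6, 9.9]
opening: 0.122
grasp_force: 91.3
```

Contact. Opening gently, then backing out along the fingers.

play_rows(targets=[[-0.0003, 0, -0.0004, 0, 0, 0, 0], [0, 0, 0, 0, 0, 0, 14], [0, 0, 0, 0, 0, 0, 18], [0, 0, 0, 0, 0, 0, 30], [0, 0, 0, 0, 0, 0, 40]], force=20)

```text
clock: 21.95
ee_pos: [0.4418, -0.3074, 0.0318]
orientation: [[-0.795, 0.241, 0.557], [0.198, 0.971, -0.137], [-0.573, 0.001, -0.819]]
ft_force: [0.8, 0.1, -0.2]
opening: 0.402
grasp_force: 0.0
```

play_rows(targets=[[0, 0, 0, 0, 0, 0, 40], [0, 0, 0, 0, 0, 0, 40], [0, 0, 0, 0, 0, 0, 40]])

```text
clock: 22.32
ee_pos: [0.4415, -0.3072, 0.0318]
orientation: [[-0.795, 0.241, 0.557], [0.198, 0.971, -0.137], [-0.573, 0.001, -0.819]]
ft_force: [0.3, 0.2, 0.8]
opening: 0.401
grasp_force: 0.0
```

play_rows(targets=[[0, 0, -0.01, 0, 0, 0, 40], [0, 0, -0.02, 0, 0, 0, 40], [0, 0, -0.03, 0, 0, 0, 40], [0, 0, -0.03, 0, 0, 0, 40], [0, 0, -0.02, 0, 0, 0, 40]])

```text
clock: 22.95
ee_pos: [0.3794, -0.2919, 0.1234]
orientation: [[-0.795, 0.241, 0.557], [0.198, 0.971, -0.138], [-0.574, 0.0, -0.819]]
ft_force: [-0.6, 0.1, -0.5]
opening: 0.4
grasp_force: 0.0
```

play_rows(targets=[[0, 0, 0, 0, 0, 0, 40], [0, 0, 0, 0, 0, 0, 40], [0, 0, 0, 0, 0, 0, 40]])

```text
clock: 23.32
ee_pos: [0.3802, -0.2918, 0.1211]
orientation: [[-0.796, 0.24, 0.556], [0.198, 0.971, -0.136], [-0.572, 0.002, -0.82]]
ft_force: [0.3, -0.5, -0.0]
opening: 0.403
grasp_force: 0.0
```

```bash
python3 - <<'E'
from h import *
s=telemetry.read_state();print(s['clock'],s['ee_pos'],s['ft_force'],s['grasp_force'])
w=snap('wrist','w11.png');snap('top')
for c in ['wrist','top']:
  for q in ['pack','pack_left','pack_right','tray','stain_bottle','objective_can','timer']:
    print(c,q,[(np.round(d['p'],2),np.round(d['location'],3)) for d in spot_point(q,c)[:2]])
E
```

```text
23.325 [ 0.38023792 -0.2918107   0.12108897] [ 0.34389944 -0.45044289 -0.0366266 ] 0.0
wrist pack [(np.float64(0.86), array([ 0.483, -0.311,  0.016]))]
wrist pack_left [(np.float64(0.68), array([ 0.491, -0.264,  0.026]))]
wrist pack_right [(np.float64(0.68), array([ 0.48 , -0.31 ,  0.014])), (np.float64(0.64), array([ 0.467, -0.366,  0.028]))]
wrist tray [(np.float64(0.89), array([ 0.469, -0.307,  0.006]))]
wrist stain_bottle [(np.float64(0.56), array([ 0.675, -0.119, -0.   ]))]
wrist objective_can [(np.float64(0.59), array([ 0.656, -0.206, -0.   ]))]
wrist timer []
top pack [(np.float64(0.82), array([ 0.48 , -0.313,  0.016])), (np.float64(0.82), array([0.375, 0.056, 0.002]))]
top pack_left [(np.float64(0.7), array([ 0.429, -0.001,  0.019])), (np.float64(0.64), array([ 0.495, -0.259,  0.026]))]
top pack_right [(np.float64(0.73), array([ 0.471, -0.364,  0.027])), (np.float64(0.56), array([0.328, 0.108, 0.021]))]
top tray [(np.float64(0.79), array([ 0.472, -0.311,  0.   ]))]
top stain_bottle [(np.float64(0.58), array([ 0.675, -0.123, -0.001]))]
top objective_can [(np.float64(0.67), array([ 0.471, -0.306,  0.004])), (np.float64(0.49), array([ 0.658, -0.204, -0.001]))]
top timer [(np.float64(0.7), array([ 0.492,  0.337, -0.002]))]
```

View pics/w11.png

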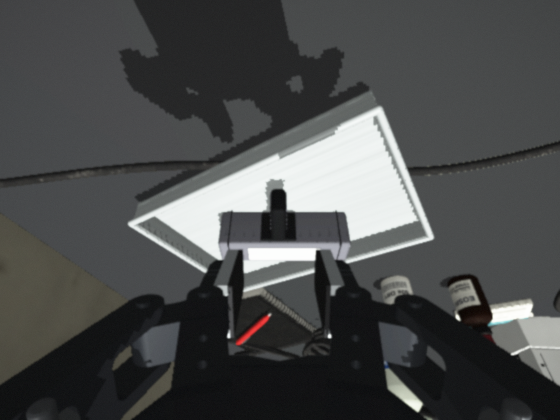

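The pack lies flat and released in the tray (block at (220–348, 235), grip at (279,215)), inside the walls, and the bystanders haven't moved. Handing in.

```bash
python3 -c "
from h import *
print(robot.close_job())"
```

```text
the job is handed in; nothing more can be done
None
```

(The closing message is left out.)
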